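# Seat an offcut under the hold-down and keep the lever pressed

### The arm

A 7-joint arm with a two-finger parallel gripper is mounted at the origin on a cart in front of the work surface, level with it; the furniture and walls round the work are solid. World frame = base frame: x ahead of the robot, y to its left, z up, the work surface at z = 0. Lengths are in m, angles in rad, forces in N, time in s.
With the tool pointing down it reaches from about 0.4 to 0.85 m from the base axis. Payload 4.5 kg.
Tool frame: the origin (TCP) lies at the very end of the fingers, on their centre line; the grasp point (between the pads) lies 19 mm behind it; z points along the fingers, y is the line along which they close (so a half turn about z gives the same grasp; the last joint's range is limited). The gripper opens to 88 mm and grips with 3 to 60 N. Pads are 18 mm wide; open, the fingers measure 123 mm over their backs; the gripper's body (75 mm by 187 mm) begins 45 mm behind the grasp point.
Start: joints at [-1.195, 0.689, -0.195, 1.565, 0.157, 0.902, -0.215], TCP at [0.209, 0.589, 0.239] pointing down, gripper open.
Joint ranges: [-3.01, 3.01], [-0.46, 2.08], [-1.47, 1.51], [0.13, 2.56], [-1, 4.14], [0.04, 2.09], [-2.66, 2.66]. Speed limits (rad/s): [2.57, 2.57, 3.14, 3.14, 3.14, 3.14, 3.14].

### API

Orientations are given as a unit quaternion [x, y, z, w].
In Python, from plant import r, eyes, nets gives the robot as it stands.
- The arm moves only by the shell command python3 -m pendant 'ROWS' [FORCE]. ROWS is JSON, a list of rows, each an object of numbers: "claw": the opening, from 0 (shut) to 1 (fully open); "dx", "dy", "dz": the shift along the world's x, y, z in mm; "twist": the turn about the world's z in rad. In form: [{"claw": .., "dx": .., "dy": .., "dz": .., "twist": ..}, ...]. A call has 1 to 8 rows; each row is the pose to reach, as a shift and turn from the pose commanded when the call began; what a row does not reach only later rows make up. A row lasts 1/10 s, in which the tool goes at most 50 mm and 8.59 degrees, less where a joint would pass 70% of its speed; a pose out of reach is approached as far as the arm can. A call with a gripper value outside its range is refused whole. The fingers move at their own pace and stop on an object; FORCE is the grip in N (left out, the last holds). Time passes only in rows, so rows that repeat a pose let the fingers close. It gives the time, the measured TCP pose, the force, the opening and the grip force at its end, in the units of the state.
- r.get_state(): the state, without advancing time (a new reading comes with each control period).
- eyes.snapshot(name): name is "scene" or "top"; returns (picture, depth): 420x560x3 uint8, blue, green, red; 420x560 float32, m along the optical axis (not along the pixel's ray), 0 where there is no reading.
- eyes.camera_info(name): a dict with "K" (3x3 intrinsics, pixels), "D" ([k1, k2, p1, p2, k3] as OpenCV has them; the pictures are not rectified), "world_to_cam" (4x4, takes a point from world to camera coordinates). Camera axes: x right, y down, z forward; pixel columns grow to the right and rows downward; lengths in m; the calibration is good to about 2 mm. A picture is of the moment at which its call begins. camera_info takes no time and is no camera call.
- r.finish_job(): hands the job in; it is judged then, once.
Trained networks look in the newest picture that a camera, given by its name, has taken for a name from the list of things; names that differ only in an ending like _2 or _b are one class to them, and where a whole thing is asked for, a point or a joint stands for the part that bears it (a point fixed in the world has none). Each returns a list of dicts, best first, with "confidence" (0 to 1); they miss things now and then, are a little off and sometimes report something else, mostly with a low value. They report only what shows in the picture. A call takes as long as a camera call. They do not tell look-alikes from the thing itself.
- nets.spot_in(camera, query): "box" ([left, top, width, height] as shares, 0 to 1, of the picture: columns of its width, rows of its height, round what is visible of it).
- nets.place_of(camera, query): "position" ([column, row] as shares, 0 to 1, of the picture: columns of its width, rows of its height: a listed point, or the origin of a listed thing).
The state is a dict: "clock": time; "q": joint angles; "qd": joint speeds; "joint_torque": joint torques, N m; "tool_pos": TCP position; "eef_rot": TCP orientation; "contact_force": force on the tool from outside, world axes, zero at the start; "moment": the same for the moment, N m; "opening": opening from 0.0 (shut) to 1.0 (fully open); "finger_force": force on a finger pad.
Only numpy, scipy, OpenCV 4.12 (cv2) and the standard library are available. Lean on these libraries where they do the work, as an engineer would, in place of code of your own. Each camera call takes 0.05 s, during which the arm holds its last target. There are 200 camera calls.

### The job

Slide the pale maple offcut along the bench, without lifting it, until its long side lies flat against the dark fence of the hold-down clamp and it sits between the two white lines. Then press the red handle of the spring-loaded lever down until the pointer stands in the green band of the scale, so that the rubber foot clamps the wood for drilling, and finish while still holding it there: letting go would release the wood. Leave the jar, tape measure, sanding block and walnut offcut where they are.

Things in the scene. Friction and masses are not known exactly. Their poses are not given: they have to be found in the camera images.
- offcut_maple: Loose pale maple offcut, 45 (x) x 92 (y) x 32 (z) mm, about 0.11 kg, flat on the bench. Origin: centre of its underside; y along its length.
- hold_down: Hold-down clamp fixed to the bench. Origin: bench level, middle of the fence's front face; +x from the robot into the fence, +y left along it, z up. Fence: dark wood, 190 mm long, 26 mm high, front face at x = 0, two upright white lines with inner edges at y = +-62 mm. Plywood foot 12 mm thick behind (x 2 to 90, y -240 to 130 mm).
- seat (a point): Where the centre of the maple offcut's underside belongs: bench level, 22.5 mm in front of the fence face, midway between the white lines; axes as hold_down (offcut's x along or against this x).
- lever_pivot (a point): The lever's hinge, axis along hold_down's x; at x 45, y 100, z 56 mm of hold_down. The grey beam runs from here to -y behind the fence (x 36 to 54 mm) and ends in the red handle. At y = 0 an arm carries the foot forward over the place of the wood: at rest it reaches to x = -26 mm and spans z 64 to 82 mm.
- scale (a point): Middle of the front of the upright white scale plate, 34 mm wide (y), z 12 to 138 mm, at x 65, y -215 mm of hold_down. It bears a green band and below it a red one; the steel pointer on the lever's end moves down in front of it.
- press_lever (a joint): Lever angle in rad: 0 at rest (up), grows as the handle is pressed down, stop at 0.26. A spring always pushes it back up to 0. The pointer is in the green band from 0.145 to 0.20. The foot meets the 32 mm high offcut at about 0.12.
- handle_top (a point): Centre of the top of the red handle plate, 40 (x) x 52 (y) mm, axes as hold_down; 250 mm from the pivot, so it sinks 2.5 mm per 0.01 rad: about 115 mm above the bench at rest, 74 mm in mid green band. At rest the top slopes 0.17 rad (higher at -y), in mid band it is level. Pressing down into the band takes about 5 to 12 N.
- press_foot: Black rubber foot, 17 mm across, on a sprung plunger in the lever's forward arm (about 0.9 N per mm after a 4 N preload). Origin on the plunger's axis, 29 mm above the underside of the rubber; at x -16, y 0 mm of hold_down. At rest the rubber is about 12 mm above the top of a seated offcut.
- screw_jar: Bystander: glass screw-top jar, 68 mm across, 100 mm high, origin centre of underside.
- sanding_block: Bystander: cork sanding block, 63x111x31 mm, origin centre of underside.
- offcut_walnut: Bystander: dark walnut offcut, 38x110x26 mm, origin centre of underside.
- tape_measure: Bystander: grey tape measure, 38x86x68 mm, origin centre of underside.
There are look-alikes about, which are no part of the job. What is shaped like the offcut_maple but orange or yellow is not meant.

How it is judged:
On the way:
1. the maple offcut lies against the fence between the white lines, with the lever still up (x of offcut_maple in the frame of seat between -0.006 and 0.004 m and y of offcut_maple in the frame of seat between -0.017 and 0.017 m and angle between the x axis of offcut_maple and the x axis of hold_down, either way round below 0.08 rad and height (world z) of offcut_maple below 0.005 m and angle between offcut_maple's own z axis and vertical below 0.06 rad and value of joint press_lever below 0.06 rad), for 0.2 s.
At the end, for the whole second after the job is handed in: The offcut lies flat against the fence (gap under 6 mm, within 0.08 rad of parallel, within 17 mm of midway between the lines); the robot still presses the red handle (over 2 N), the lever is still at 0.145 to 0.20 rad (green band) and the foot presses the offcut by over 2 N (x of offcut_maple in the frame of seat between -0.006 and 0.004 m and y of offcut_maple in the frame of seat between -0.017 and 0.017 m and angle between the x axis of offcut_maple and the x axis of hold_down, either way round below 0.08 rad and height (world z) of offcut_maple below 0.005 m and angle between offcut_maple's own z axis and vertical below 0.06 rad and value of joint press_lever between 0.145 and 0.2 rad and contact force between press_foot and offcut_maple above 2 N and contact force between any of the fingers, the arm and hold_down above 2 N and velocity of joint press_lever between -0.05 and 0.05 rad/s); the arm keeps its last pose, push and grip.
It fails at once if the maple offcut is lifted off the bench by more than 12 mm or tipped over (height (world z) of offcut_maple above 0.012 m or angle between offcut_maple's own z axis and vertical above 0.4 rad).
It fails at once if a bystander (jar, tape measure, sanding block, walnut offcut) is moved more than 20 mm (distance of any of screw_jar, sanding_block, offcut_walnut, tape_measure from where it was at the start of the episode above 0.02 m).
It also fails if it takes over 59 s, if anything falls off the work surface, if the arm or the gripper's body presses on something with over 40 N, if the wrist force passes 120 N, or if a joint passes its speed limit or range.

## Working session

There is one attempt and no reset: what is moved stays moved. The work goes in short steps, Python scripts to look and compute and a shell command to move; the robot and the scene stay as the last step left them, time stands still between calls to the robot, and variables do not carry over. Pictures are saved under pics/ and viewed, at most 10 in all, crops included, and the job is handed in when it is done.

```bash
ls; mkdir -p pics; cat > h.py <<'E'
import numpy as np, cv2
from plant import r, eyes, nets
def ray(cam,px):
    c=eyes.camera_info(cam);K=np.array(c["K"]);T=np.array(c["world_to_cam"])
    u=cv2.undistortPoints(np.array([[px]],float),K,np.array(c["D"],float))[0,0]
    return T,np.array([u[0],u[1],1.])
def at_z(cam,px,z):
    T,d=ray(cam,px);R=T[:3,:3];o=-R.T@T[:3,3];w=R.T@d
    return o+w*(z-o[2])/w[2]
def at_d(cam,px,depth):
    T,d=ray(cam,px);return T[:3,:3].T@(d*depth-T[:3,3])
E
python3 - <<'E'
from h import *
for c in ("scene","top"):
    p,d=eyes.snapshot(c);cv2.imwrite(f"pics/{c}0.png",p);np.save(f"pics/{c}0.npy",d)
    for q in ("offcut_maple","seat","hold_down","handle_top","scale","press_foot","lever_pivot","offcut_walnut","sanding_block","tape_measure","screw_jar"):
        for f in nets.place_of(c,q)[:3]:
            px=np.array(f["position"])*[560,420]; 
            D=d[min(int(px[1]),419),min(int(px[0]),559)]
            print(c,q,round(f["confidence"],2),px.round(),"z0",at_z(c,px,0).round(3),"dep",at_d(c,px,D).round(3))
s=r.get_state();print(s["clock"],s["tool_pos"],s["eef_rot"],s["contact_force"])
E
```

```text
pics
scene offcut_maple 0.85 [237. 224.] z0 [0.514 0.181 0.   ] dep [0.489 0.152 0.03 ]
scene offcut_maple 0.84 [264. 235.] z0 [0.54  0.068 0.   ] dep [0.515 0.042 0.029]
scene offcut_maple 0.83 [293. 267.] z0 [ 0.489 -0.117  0.   ] dep [ 0.462 -0.14   0.033]
scene seat 0.9 [287. 236.] z0 [0.591 0.002 0.   ] dep [ 0.593  0.004 -0.003]
scene hold_down 0.81 [289. 231.] z0 [0.618 0.018 0.   ] dep [0.611 0.012 0.007]
scene handle_top 0.55 [333. 217.] z0 [ 0.788 -0.049  0.   ] dep [ 0.661 -0.137  0.116]
scene handle_top 0.33 [287. 217.] z0 [0.672 0.079 0.   ] dep [0.596 0.011 0.077]
scene scale 0.66 [351. 232.] z0 [ 0.759 -0.149  0.   ] dep [ 0.685 -0.195  0.069]
scene press_foot 0.6 [286. 219.] z0 [0.661 0.073 0.   ] dep [0.653 0.065 0.008]
scene lever_pivot 0.61 [281. 203.] z0 [0.721 0.153 0.   ] dep [0.654 0.09  0.066]
scene offcut_walnut 0.58 [225. 193.] z0 [0.618 0.366 0.   ] dep [0.61  0.355 0.009]
scene sanding_block 0.9 [172. 204.] z0 [0.429 0.459 0.   ] dep [0.406 0.42  0.031]
scene tape_measure 0.86 [386. 289.] z0 [ 0.609 -0.394  0.   ] dep [ 0.603 -0.397  0.006]
scene screw_jar
[... 412 characters left out ...]
 0.79 [332. 195.] z0 [ 0.68 -0.15  0.  ] dep [ 0.661 -0.139  0.117]
top scale 0.64 [350. 190.] z0 [ 0.701 -0.213  0.   ] dep [ 0.683 -0.199  0.106]
top lever_pivot 0.95 [256. 201.] z0 [0.657 0.112 0.   ] dep [0.647 0.109 0.066]
top offcut_walnut 0.83 [180. 214.] z0 [0.61  0.373 0.   ] dep [0.606 0.367 0.028]
top sanding_block 0.6 [161. 267.] z0 [0.426 0.432 0.   ] dep [0.425 0.426 0.025]
top tape_measure 0.67 [403. 210.] z0 [ 0.632 -0.397  0.   ] dep [ 0.623 -0.381  0.067]
top screw_jar 0.86 [384. 256.] z0 [ 0.473 -0.328  0.   ] dep [ 0.469 -0.308  0.102]
1.2 [0.209481   0.58887635 0.23878322] [1.70076420e-01 9.85430874e-01 6.22532176e-05 8.95000723e-06] [ 0.37031617 -0.1876125  -0.34687274]
```

```bash
python3 - <<'E'
import cv2
a=cv2.imread("pics/top0.png");cv2.imwrite("pics/topcrop.png",cv2.resize(a[160:300,150:420],None,fx=2.9,fy=2.9,interpolation=cv2.INTER_CUBIC))
E
```

```text
(no output)
```

View pics/topcrop.png

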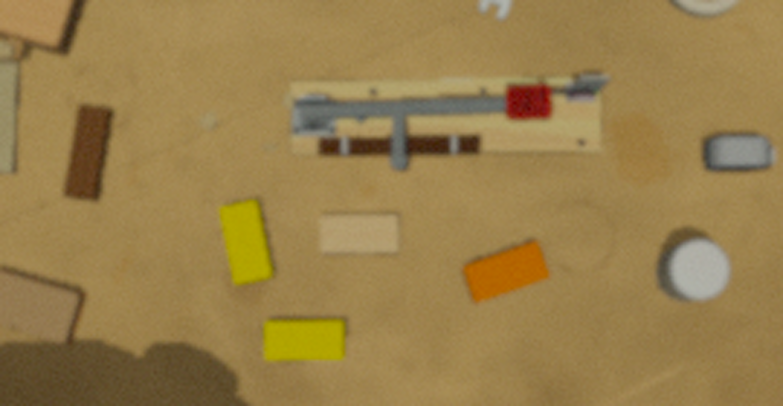

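View pics/scene0.png

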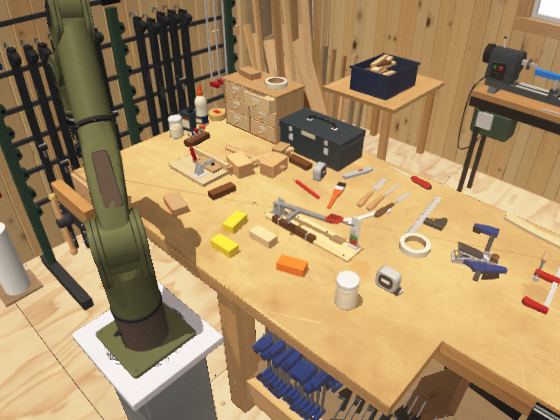

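The top view (crop: column = 150 + u/2.9, row = 160 + v/2.9) shows four similar blocks. They are yellow at (235,243) and (255,277), orange at (325,253), and pale wood at (274,240). The pale one fits the maple offcut because it is neither orange nor yellow, and this enlarged crop confirms it. The fence is at about row 210 with white lines at columns 268 and 306, the red handle is at (332,195), and the foot arm is at (288,212).

```bash
python3 - <<'E'
from h import *
p=cv2.imread("pics/top0.png");d=np.load("pics/top0.npy")
hsv=cv2.cvtColor(p,cv2.COLOR_BGR2HSV)
print("maple hsv",hsv[240,274],"bench",hsv[228,274])
roi=np.zeros(d.shape,bool);roi[228:252,254:294]=1
def ht(cam,d):
    v,u=np.nonzero(d>0);c=eyes.camera_info(cam);T=np.array(c["world_to_cam"])
    un=cv2.undistortPoints(np.stack([u,v],1)[:,None].astype(float),np.array(c["K"]),np.array(c["D"],float))[:,0]
    P=np.zeros(d.shape+(3,));P[v,u]=(np.c_[un,np.ones(len(un))]*d[v,u][:,None]-T[:3,3])@T[:3,:3];return P
P=ht("top",d)
def rect(m,z,n):
    cs,_=cv2.findContours(m.astype(np.uint8),0,2);c=max(cs,key=cv2.contourArea)
    q=np.array([at_z("top",x[0],z)[:2] for x in c])*1000
    R=cv2.minAreaRect(q.astype(np.float32));print(n,R, "area px",m.sum())
rect(roi&(P[...,2]>.016),.032,"maple depth")
bg=np.median(p[224:229,260:290].reshape(-1,3),0);
diff=np.abs(p.astype(float)-np.median(p[238:243,265:284].reshape(-1,3),0)).sum(2)
diffb=np.abs(p.astype(float)-bg).sum(2)
rect(roi&(diff<diffb),.032,"maple colour")
red=((hsv[...,0]<8)|(hsv[...,0]>172))&(hsv[...,1]>170)&(hsv[...,2]>90);r2=np.zeros_like(roi);r2[180:210,315:350]=1
rect(red&r2,.115,"handle"); 
m=red&r2;print("handle P",P[m].mean(0),P[m].min(0),P[m].max(0))
# dark fence
r3=np.zeros_like(roi);r3[200:220,255:320]=1
dk=r3&(hsv[...,2]<110)&(hsv[...,1]>90)&(hsv[...,0]<20);rect(dk,.026,"fence")
print("fence row gray");g=p[...,0]
for u in (264,275,280,297,302): print(u,[int(x) for x in p[200:220,u,1]],[round(float(at_z('top',(u,v),.026)[0]),4) for v in (206,213)])
for v in (209,210,211): print(v,[int(x) for x in p[v,258:318,0]])
print(at_z('top',(268,210),.026),at_z('top',(306,210),.026))
E
```

```text
maple hsv [ 20  99 175] bench [ 20 127 165]
maple depth ((519.1881103515625, 48.7952880859375), (43.756690979003906, 90.76936340332031), 0.7681357264518738) area px 379
maple colour ((519.1533203125, 50.455406188964844), (37.02403259277344, 87.39700317382812), 0.7604472041130066) area px 315
handle ((664.60205078125, -139.55886840820312), (36.01203918457031, 45.699676513671875), 0.8070272207260132) area px 147
handle P [ 0.66403849 -0.13898882  0.11631085] [ 0.64619333 -0.16217724  0.10359486] [ 0.68311482 -0.11677092  0.12805079]
fence ((625.875244140625, -29.265823364257812), (23.928470611572266, 47.53063201904297), 0.471346914768219) area px 233
fence row gray
264 [106, 118, 132, 124, 106, 108, 120, 96, 60, 44, 42, 37, 54, 85, 120, 132, 134, 132, 134, 138] [0.6365, 0.6125]
275 [99, 119, 141, 151, 152, 148, 137, 102, 59, 41, 42, 38, 48, 83, 117, 136, 135, 138, 139, 135] [0.637, 0.613]
280 [124, 154, 158, 153, 146, 149, 140, 107, 55, 42, 45, 52, 56, 91, 123, 134, 136, 136, 136, 137] [0.6372, 0.6133]
297 [144, 158, 161, 152, 147, 139, 110, 71, 50, 34, 39, 37, 58, 93, 122, 136, 138, 1
[... 259 characters left out ...]
86, 103, 102, 101, 65, 39, 24, 20, 13, 22, 21, 14, 13, 14, 11, 0, 13, 27, 28, 49, 91, 122, 99, 62, 20, 15, 24, 12, 27, 32, 53, 83, 95]
210 [90, 77, 38, 27, 20, 14, 19, 18, 35, 87, 120, 109, 68, 34, 24, 22, 20, 21, 25, 13, 23, 26, 19, 17, 29, 27, 54, 83, 102, 103, 96, 74, 35, 26, 20, 19, 11, 3, 26, 16, 22, 7, 24, 15, 16, 13, 40, 97, 123, 104, 55, 21, 19, 26, 17, 23, 32, 60, 81, 97]
211 [93, 73, 52, 28, 7, 3, 0, 16, 43, 86, 117, 109, 68, 32, 14, 14, 27, 22, 23, 6, 18, 14, 30, 24, 19, 25, 49, 84, 98, 100, 95, 68, 41, 15, 17, 22, 16, 18, 22, 13, 23, 25, 6, 20, 19, 20, 31, 93, 115, 97, 59, 27, 15, 19, 21, 16, 36, 64, 79, 95]
[0.62297038 0.06904122 0.026     ] [ 0.62467512 -0.05982837  0.026     ]
```

```bash
python3 -m pendant '[{"claw":1,"dx":155,"dy":-270,"dz":0,"twist":-0.6},{"claw":1,"dx":155,"dy":-270,"dz":0,"twist":-0.6},{"claw":1,"dx":155,"dy":-270,"dz":0,"twist":-0.6},{"claw":1,"dx":155,"dy":-270,"dz":0,"twist":-0.6},{"claw":1,"dx":155,"dy":-270,"dz":0,"twist":-0.6},{"claw":1,"dx":310,"dy":-539,"dz":-40,"twist":-1.217},{"claw":1,"dx":310,"dy":-539,"dz":-40,"twist":-1.217},{"claw":1,"dx":310,"dy":-539,"dz":-40,"twist":-1.217}]' 12
```

```text
clock: 2.0
tool_pos: [0.4093, 0.2413, 0.2229]
eef_rot: [0.643, 0.766, 0.001, 0.0]
contact_force: [0.6, 0.9, 0.3]
opening: 0.997
finger_force: 0.0
```

```bash
python3 -m pendant '[{"claw":1,"dx":110,"dy":-192,"dz":-20,"twist":-0.16},{"claw":1,"dx":110,"dy":-192,"dz":-20,"twist":-0.16},{"claw":1,"dx":110,"dy":-192,"dz":-20,"twist":-0.16},{"claw":1,"dx":110,"dy":-192,"dz":-20,"twist":-0.16},{"claw":1,"dx":110,"dy":-192,"dz":-20,"twist":-0.16},{"claw":1,"dx":110,"dy":-192,"dz":-20,"twist":-0.16},{"claw":1,"dx":110,"dy":-192,"dz":-20,"twist":-0.16},{"claw":1,"dx":110,"dy":-192,"dz":-20,"twist":-0.16}]'
```

```text
clock: 2.8
tool_pos: [0.5177, 0.0529, 0.2028]
eef_rot: [0.699, 0.715, 0.0, -0.001]
contact_force: [0.8, 0.5, -0.1]
opening: 1.004
finger_force: 0.0
```

```bash
python3 -m pendant '[{"claw":1,"dx":1,"dy":-3,"dz":-50,"twist":0},{"claw":1,"dx":1,"dy":-3,"dz":-100,"twist":0},{"claw":1,"dx":1,"dy":-3,"dz":-140,"twist":0},{"claw":1,"dx":1,"dy":-3,"dz":-165,"twist":0},{"claw":1,"dx":1,"dy":-3,"dz":-180,"twist":0},{"claw":1,"dx":1,"dy":-3,"dz":-180,"twist":0},{"claw":0.45,"dx":1,"dy":-3,"dz":-180,"twist":0},{"claw":0.3,"dx":1,"dy":-3,"dz":-180,"twist":0}]' 12
python3 -m pendant '[{"claw":0.3,"dx":0,"dy":0,"dz":0,"twist":0},{"claw":0.3,"dx":0,"dy":0,"dz":0,"twist":0},{"claw":0.3,"dx":0,"dy":0,"dz":0,"twist":0}]' 12
```

```text
clock: 3.6
tool_pos: [0.5203, 0.0482, 0.0241]
eef_rot: [0.7, 0.714, 0.001, 0.001]
contact_force: [0.7, -0.3, 0.8]
opening: 0.842
finger_force: 0.0
clock: 3.9
tool_pos: [0.5197, 0.0478, 0.0233]
eef_rot: [0.7, 0.714, 0.0, 0.0]
contact_force: [-0.3, 0.3, -0.0]
opening: 0.568
finger_force: 0.0
```

```bash
python3 -m pendant '[{"claw":0.3,"dx":0,"dy":0,"dz":0,"twist":0},{"claw":0.3,"dx":0,"dy":0,"dz":0,"twist":0},{"claw":0.3,"dx":0,"dy":0,"dz":0,"twist":0}]' 12
python3 -m pendant '[{"claw":0.3,"dx":0,"dy":-12,"dz":0,"twist":0},{"claw":0.3,"dx":4,"dy":-24,"dz":0,"twist":0},{"claw":0.3,"dx":8,"dy":-35,"dz":0,"twist":0},{"claw":0.3,"dx":10,"dy":-45,"dz":0,"twist":0},{"claw":0.3,"dx":10,"dy":-45,"dz":0,"twist":0},{"claw":0.3,"dx":10,"dy":-45,"dz":0,"twist":0}]' 12
```

```text
clock: 4.2
tool_pos: [0.5194, 0.0478, 0.023]
eef_rot: [0.7, 0.714, 0.0, 0.0]
contact_force: [-0.0, 0.5, 5.1]
opening: 0.511
finger_force: 12.0
clock: 4.8
tool_pos: [0.5303, 0.0016, 0.0231]
eef_rot: [0.701, 0.713, 0.0, 0.001]
contact_force: [1.4, -2.8, 4.9]
opening: 0.511
finger_force: 12.0
```

```bash
python3 -m pendant '[{"claw":0.75,"dx":0,"dy":0,"dz":0,"twist":0},{"claw":0.75,"dx":0,"dy":0,"dz":0,"twist":0},{"claw":0.75,"dx":0,"dy":0,"dz":0,"twist":0},{"claw":0.75,"dx":0,"dy":0,"dz":30,"twist":0},{"claw":0.75,"dx":0,"dy":0,"dz":70,"twist":0},{"claw":0.5,"dx":-35,"dy":0,"dz":70,"twist":0.2},{"claw":0.5,"dx":-70,"dy":0,"dz":70,"twist":0.35},{"claw":0.5,"dx":-90,"dy":0,"dz":70,"twist":0.5}]' 12
python3 -m pendant '[{"claw":0.5,"dx":0,"dy":0,"dz":0,"twist":1.05},{"claw":0.5,"dx":0,"dy":0,"dz":0,"twist":1.05},{"claw":0.5,"dx":0,"dy":0,"dz":0,"twist":1.05},{"claw":0.5,"dx":0,"dy":0,"dz":0,"twist":1.05},{"claw":0.5,"dx":0,"dy":0,"dz":0,"twist":1.05},{"claw":0.5,"dx":0,"dy":0,"dz":0,"twist":1.05},{"claw":0.5,"dx":0,"dy":0,"dz":0,"twist":1.05},{"claw":0.5,"dx":0,"dy":0,"dz":0,"twist":1.05}]' 12
python3 - <<'E'
from h import *
p,d=eyes.snapshot("top");q,_=eyes.snapshot("scene")
a=cv2.resize(p[180:280,220:360],None,fx=2.8,fy=2.8,interpolation=cv2.INTER_CUBIC);b=cv2.resize(q[180:280,220:360],None,fx=2.8,fy=2.8,interpolation=cv2.INTER_CUBIC)
cv2.imwrite("pics/s2.png",np.hstack([a,b]))
s=r.get_state();print(s["q"],s["tool_pos"],s["eef_rot"])
E
```

```text
clock: 5.6
tool_pos: [0.4359, 0.003, 0.0931]
eef_rot: [0.52, 0.854, -0.001, -0.001]
contact_force: [0.1, 0.1, 0.4]
opening: 0.51
finger_force: 0.0
clock: 6.4
tool_pos: [0.4391, 0.0031, 0.0926]
eef_rot: [0.025, 1.0, 0.0, -0.0]
contact_force: [-0.7, 1.2, 0.1]
opening: 0.497
finger_force: 0.0
[ 0.00959642  0.75007295 -0.19428735  2.23157236  0.66446065  0.21435796
  0.72907376] [0.43921342 0.00303322 0.09259972] [ 2.75171938e-02  9.99621293e-01  1.94298073e-04 -1.94040422e-04]
```

View pics/s2.png

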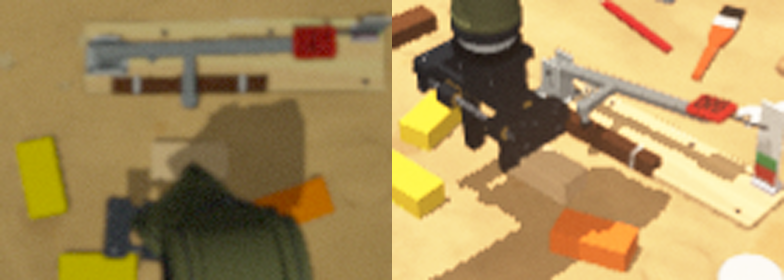

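The maple offcut spans top-view columns 274–301, so its middle is at about 287.5. That matches the middle between the white lines at columns 268.5 and 306.5. Next I'll come down behind it and push it forward.

```bash
python3 -m pendant '[{"claw":0.5,"dx":20,"dy":0,"dz":-30,"twist":0.068},{"claw":0.5,"dx":26,"dy":0,"dz":-60,"twist":0.068},{"claw":0.5,"dx":26,"dy":0,"dz":-69,"twist":0.068},{"claw":0.5,"dx":36,"dy":0,"dz":-69,"twist":0.068},{"claw":0.5,"dx":46,"dy":0,"dz":-69,"twist":0.068},{"claw":0.5,"dx":56,"dy":0,"dz":-69,"twist":0.068},{"claw":0.5,"dx":66,"dy":0,"dz":-69,"twist":0.068},{"claw":0.5,"dx":76,"dy":0,"dz":-69,"twist":0.068}]' 12
python3 -m pendant '[{"claw":0.5,"dx":10,"dy":0,"dz":0,"twist":0},{"claw":0.5,"dx":20,"dy":0,"dz":0,"twist":0},{"claw":0.5,"dx":28,"dy":0,"dz":0,"twist":0},{"claw":0.5,"dx":34,"dy":0,"dz":0,"twist":0},{"claw":0.5,"dx":38,"dy":0,"dz":0,"twist":0},{"claw":0.5,"dx":38,"dy":0,"dz":0,"twist":0}]' 12
```

```text
clock: 7.3
tool_pos: [0.5145, 0.0027, 0.0242]
eef_rot: [-0.007, 1.0, -0.0, -0.001]
contact_force: [-0.7, 0.0, -0.0]
opening: 0.497
finger_force: 0.2
clock: 7.9
tool_pos: [0.5537, 0.0029, 0.0238]
eef_rot: [-0.008, 1.0, 0.0, 0.0]
contact_force: [-0.1, -0.4, -0.4]
opening: 0.499
finger_force: 0.0
```

```bash
python3 -m pendant '[{"claw":0.5,"dx":2,"dy":0,"dz":0,"twist":0},{"claw":0.5,"dx":4,"dy":0,"dz":0,"twist":0},{"claw":0.5,"dx":6,"dy":0,"dz":0,"twist":0},{"claw":0.5,"dx":6,"dy":0,"dz":0,"twist":0}]' 12
python3 - <<'E'
from h import *
p,d=eyes.snapshot("top");q,_=eyes.snapshot("scene")
a=cv2.resize(p[180:280,220:360],None,fx=2.8,fy=2.8,interpolation=cv2.INTER_CUBIC);b=cv2.resize(q[180:280,220:360],None,fx=2.8,fy=2.8,interpolation=cv2.INTER_CUBIC)
cv2.imwrite("pics/s3.png",np.hstack([a,b]))
E
```

```text
clock: 8.3
tool_pos: [0.5587, 0.0027, 0.0235]
eef_rot: [-0.008, 1.0, -0.0, -0.001]
contact_force: [-2.7, -0.7, 1.5]
opening: 0.5
finger_force: 1.3
```

View pics/s3.png

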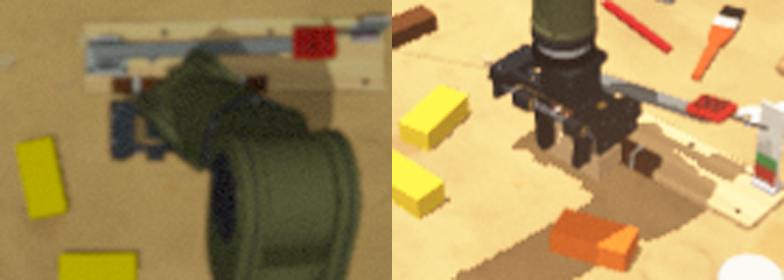

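The fingers are behind the wood and the wood is close to the fence. The force has risen to -2.7 N, so I'll push a little further to seat it.

```bash
python3 -m pendant '[{"claw":0.5,"dx":2,"dy":0,"dz":0,"twist":0},{"claw":0.5,"dx":4,"dy":0,"dz":0,"twist":0},{"claw":0.5,"dx":4,"dy":0,"dz":0,"twist":0}]' 12
```

```text
clock: 8.7
tool_pos: [0.5589, 0.0026, 0.0234]
eef_rot: [-0.009, 1.0, -0.001, -0.004]
contact_force: [-10.0, 0.3, 8.0]
opening: 0.503
finger_force: 5.1
```

```bash
python3 -m pendant '[{"claw":0.5,"dx":-15,"dy":0,"dz":0,"twist":0},{"claw":0.5,"dx":-45,"dy":0,"dz":0,"twist":0},{"claw":0,"dx":-60,"dy":-20,"dz":50,"twist":-0.15},{"claw":0,"dx":-60,"dy":-50,"dz":100,"twist":-0.3},{"claw":0,"dx":-60,"dy":-90,"dz":130,"twist":-0.45},{"claw":0,"dx":-60,"dy":-125,"dz":160,"twist":-0.6},{"claw":0,"dx":-60,"dy":-142,"dz":180,"twist":-0.75},{"claw":0,"dx":-60,"dy":-142,"dz":180,"twist":-0.9}]' 12
python3 -m pendant '[{"claw":0,"dx":0,"dy":0,"dz":0,"twist":-0.3},{"claw":0,"dx":0,"dy":0,"dz":0,"twist":-0.3},{"claw":0,"dx":0,"dy":0,"dz":0,"twist":-0.67},{"claw":0,"dx":0,"dy":0,"dz":0,"twist":-0.67},{"claw":0,"dx":0,"dy":0,"dz":0,"twist":-0.67},{"claw":0,"dx":0,"dy":0,"dz":0,"twist":-0.67}]' 40
python3 - <<'E'
from h import *
p,d=eyes.snapshot("top");q,_=eyes.snapshot("scene")
cv2.imwrite("pics/top4.png",p);np.save("pics/top4.npy",d)
a=cv2.resize(p[180:280,220:360],None,fx=2.8,fy=2.8,interpolation=cv2.INTER_CUBIC);b=cv2.resize(q[180:280,220:360],None,fx=2.8,fy=2.8,interpolation=cv2.INTER_CUBIC)
cv2.imwrite("pics/s4.png",np.hstack([a,b]))
E
```

```text
clock: 9.5
tool_pos: [0.5061, -0.1448, 0.2074]
eef_rot: [0.434, 0.901, 0.0, 0.005]
contact_force: [1.1, -0.3, -0.1]
opening: 0.004
finger_force: 0.0
clock: 10.1
tool_pos: [0.5044, -0.1391, 0.204]
eef_rot: [0.701, 0.713, 0.001, 0.001]
contact_force: [-0.4, 0.1, -0.3]
opening: 0.011
finger_force: 0.0
```

View pics/s4.png

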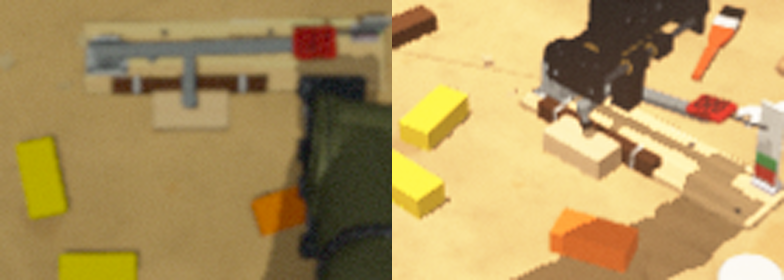

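The maple offcut now lies flat against the fence. It spans crop columns 152–227, midway between the white lines at 136 and 242, and the lever is still up. Next I'll move over the handle and press it.

```bash
python3 -m pendant '[{"claw":0,"dx":40,"dy":0,"dz":0,"twist":0},{"claw":0,"dx":80,"dy":0,"dz":0,"twist":0},{"claw":0,"dx":120,"dy":0,"dz":0,"twist":0},{"claw":0,"dx":150,"dy":0,"dz":0,"twist":0},{"claw":0,"dx":160,"dy":0,"dz":-20,"twist":0},{"claw":0,"dx":160,"dy":0,"dz":-50,"twist":0},{"claw":0,"dx":160,"dy":0,"dz":-70,"twist":0},{"claw":0,"dx":160,"dy":0,"dz":-70,"twist":0}]'
python3 -m pendant '[{"claw":0,"dx":0,"dy":0,"dz":-8,"twist":0},{"claw":0,"dx":0,"dy":0,"dz":-16,"twist":0},{"claw":0,"dx":0,"dy":0,"dz":-24,"twist":0},{"claw":0,"dx":0,"dy":0,"dz":-32,"twist":0},{"claw":0,"dx":0,"dy":0,"dz":-38,"twist":0},{"claw":0,"dx":0,"dy":0,"dz":-38,"twist":0}]'
```

```text
clock: 11.0
tool_pos: [0.6611, -0.1388, 0.1304]
eef_rot: [0.701, 0.714, -0.002, -0.003]
contact_force: [-0.4, 0.5, 0.7]
opening: 0.004
finger_force: 0.0
clock: 11.6
tool_pos: [0.6636, -0.1397, 0.0953]
eef_rot: [0.701, 0.713, -0.0, 0.0]
contact_force: [1.2, -2.6, 2.3]
opening: 0.006
finger_force: 1.7
```

```bash
python3 -m pendant '[{"claw":0,"dx":0,"dy":0,"dz":-5,"twist":0},{"claw":0,"dx":0,"dy":0,"dz":-10,"twist":0},{"claw":0,"dx":0,"dy":0,"dz":-15,"twist":0},{"claw":0,"dx":0,"dy":0,"dz":-19,"twist":0},{"claw":0,"dx":0,"dy":0,"dz":-21,"twist":0},{"claw":0,"dx":0,"dy":0,"dz":-21,"twist":0},{"claw":0,"dx":0,"dy":0,"dz":-21,"twist":0}]'
python3 - <<'E'
from h import *
p,d=eyes.snapshot("scene");t,_=eyes.snapshot("top")
cv2.imwrite("pics/s5.png",np.hstack([cv2.resize(p[185:265,270:370],None,fx=4,fy=4,interpolation=cv2.INTER_CUBIC),cv2.resize(t[180:260,270:370],None,fx=4,fy=4,interpolation=cv2.INTER_CUBIC)]))
print(r.get_state()["contact_force"],r.get_state()["tool_pos"])
E
```

```text
clock: 12.3
tool_pos: [0.6637, -0.1413, 0.0755]
eef_rot: [0.701, 0.713, -0.0, 0.001]
contact_force: [-0.7, -5.0, 8.2]
opening: 0.003
finger_force: 4.2
[-0.04038499 -4.30878402  8.43615612] [ 0.66374673 -0.14125265  0.07559698]
```

View pics/s5.png

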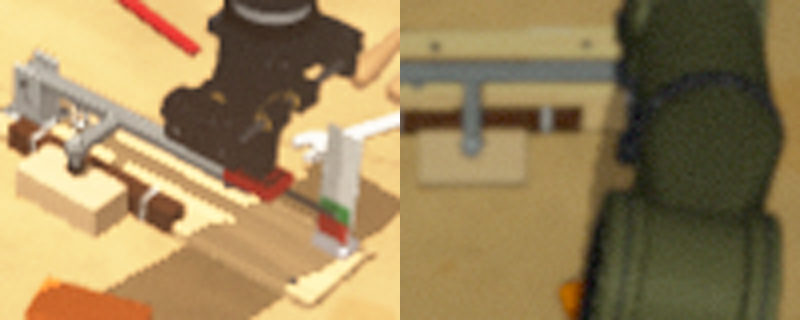

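The left half shows the foot on the wood and the pointer at crop (335,212), inside the green band (rows 200–222). The TCP at z = 75.6 mm gives a lever angle of about 0.166 rad. I'll ease the sideways load slightly, let it settle, and check.

```bash
python3 -m pendant '[{"claw":0,"dx":0,"dy":-1,"dz":-1,"twist":0},{"claw":0,"dx":0,"dy":-2,"dz":-1,"twist":0},{"claw":0,"dx":0,"dy":-2,"dz":-1,"twist":0},{"claw":0,"dx":0,"dy":-2,"dz":-1,"twist":0},{"claw":0,"dx":0,"dy":-2,"dz":-1,"twist":0},{"claw":0,"dx":0,"dy":-2,"dz":-1,"twist":0}]'
python3 -m pendant '[{"claw":0,"dx":0,"dy":0,"dz":0,"twist":0},{"claw":0,"dx":0,"dy":0,"dz":0,"twist":0},{"claw":0,"dx":0,"dy":0,"dz":0,"twist":0}]'
python3 - <<'E'
from h import *
p,d=eyes.snapshot("scene")
cv2.imwrite("pics/s6.png",cv2.resize(p[205:255,330:370],None,fx=10,fy=10,interpolation=cv2.INTER_CUBIC))
E
```

```text
clock: 13.0
tool_pos: [0.6637, -0.1414, 0.0745]
eef_rot: [0.701, 0.713, 0.0, 0.0]
contact_force: [-0.5, -2.6, 8.8]
opening: 0.002
finger_force: 4.3
clock: 13.3
tool_pos: [0.6638, -0.1414, 0.0746]
eef_rot: [0.701, 0.713, 0.0, 0.001]
contact_force: [-0.9, -1.8, 7.9]
opening: 0.003
finger_force: 4.3
```

View pics/s6.png

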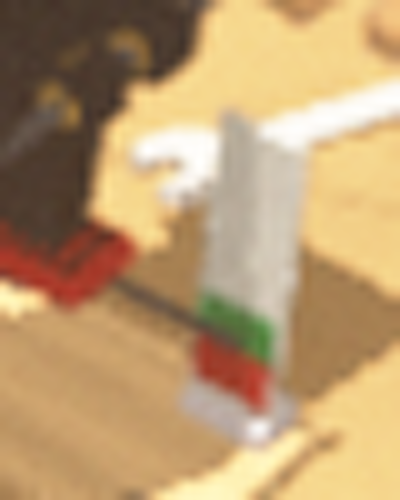

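The pointer tip at crop (235,338) stands over the green band. It sits in front of the plate and the camera looks down, so it appears lower than it is. The handle height of 74.6 mm gives about 0.17 rad, which is mid band. The forces are steady, so I'm handing in.

```bash
python3 -c "
from plant import r
print(r.finish_job())"
```

```text
the job is handed in; nothing more can be done
None
```

I handed the job in with the maple offcut flat against the fence, midway between the white lines, and the robot still holding the red handle down at about 8 N. The lever is at about 0.17 rad, mid green band, worked out from the handle height; the hand-in gave no verdict.

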